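Third hand at the stone-bar jig

TASK

Lay the long marble bar (the one with the two brass inserts) flat on the board of the pressing jig, lengthwise between the two low aluminium rails, and push its end squarely against the sprung aluminium stop plate until the plate is pressed in about half of its travel, roughly 10 N. Never drive the plate all the way in, and do not shift the other things on the bench. Keep up that steady push: finish while still holding the bar there, so that I can screw the bracket on.

Things in the scene. Friction and masses are not known exactly. Their poses are not given: they have to be found in the camera images.
- bar: Long marble bar, 150 x 38 x 36 mm high, 0.4 to 0.75 kg, flat on the bench, a brass insert in its top near each end; the longest of three loose stone pieces on the right half of the bench, whose places vary. Origin: centre of its underside; x along its length, y across, z up. Either end may go to the stop.
- jig: Jig fixed at left on the bench, place and turn vary. Dark film-faced plywood board 320 (x) x 120 (y) x 12 mm. Origin: centre of the board's underside, at bench top; x from its open end (near the robot) to the stop, y across, z up. Aluminium rails along x at y = +-36 mm (10 wide, 5 high over the board, x -150 to +50 mm) leave a 62 mm lane. Backing block: x 111 to 160 mm, 90 wide, top at z 60 mm.
- stop_plate (a joint): Travel of the sprung stop plate in m: 0 when free, growing as it is pressed along the jig's +x, hard limit 0.024 at the backing block. The spring gives 0.8 N per mm from zero: half travel (0.012) is about 10 N; it springs back when let go. The gap to the backing block, 24 mm when free, shows it.
- stop_face (a point): Centre of the stop plate's face, which looks to the jig's -x; moves with the plate. When free it lies at jig x = +75 mm, y = 0, z = 34 mm. The plate is aluminium, 90 mm wide (y), 40 mm high (from 1 mm over the board), 12 mm thick. Axes as the jig's.
- short_offcut: Bystander: a short marble offcut, 80 x 38 x 36 mm high. Same section as the bar but about half as long and without brass inserts. Origin: centre of its underside, x along its length.
- wide_offcut: Bystander: a flat wide marble offcut, 110 x 75 x 20 mm high. Origin: centre of its underside, x along its length.
- screwdriver: Bystander: a black-handled screwdriver 200 mm long lying on the bench beyond the stone pieces; x points to its tip.
- sealer: Bystander: a white upright bottle, 64 mm across, 170 mm high, left of the jig towards the saw. Origin: centre of its underside.
- mug: Bystander: a white mug, 80 mm across, 95 mm high, at the far side. Origin: centre of its underside.
- mallet: Bystander: a hammer with a wooden handle lying at the far right of the bench.
- wedge_pot: Bystander: a low grey plastic bowl, 90 mm across, 60 mm high, standing left of the jig and nearer the robot. Origin: centre of its underside.
- wedge_jar: Bystander: a jar, 60 mm across, 80 mm high, on the right near the robot. Origin: centre of its underside.
Mind the look-alikes: they are no part of the job. What is shaped like the bar but pink or purple is not meant.

How it is judged:
By the outcome, as a careful person would: the job done as asked, in the order asked, and still so for the second after the job is handed in, while the arm keeps its last pose, push and grip.
It also fails if it takes over 38 s, if anything falls off the work surface, if the arm or the gripper's body presses on something with over 40 N, if the wrist force passes 120 N, or if a joint passes its speed limit or range.

ROBOT

A 7-joint arm with a two-finger parallel gripper is mounted at the origin on the work surface. World frame = base frame: x ahead of the robot, y to its left, z up, the work surface at z = 0. Lengths are in m, angles in rad, forces in N, time in s.
With the tool pointing down it reaches from about 0.425 to 0.875 m from the base axis. Payload 8.4 kg.
Tool frame: the origin (TCP) lies at the very end of the fingers, on their centre line; the grasp point (between the pads) lies behind it (robot.grip_point_offset is the z of the grasp point in the tool frame, in m); z points along the fingers, y is the direction in which the jaws open and shut (so a half turn about z gives the same grasp; the last joint's range is limited). The gripper opens to 85 mm and grips with 20 to 120 N. Pads are 22 mm wide; open, the fingers measure 114 mm over their backs; the gripper's body (76 mm by 85 mm) begins 54 mm behind the grasp point. The pads swing forward as they close: fully open they stand 13 mm farther back than shut.
Start: joints at [-1.294, 0.333, 0.04, 1.465, -0.013, 1.343, -0.059], TCP at [0.239, 0.605, 0.198] pointing down, gripper open.
Joint ranges: [-2.58, 2.58], [-0.38, 2.09], [-1.3, 1.39], [0.25, 2.4], [-1.5, 4.64], [0.08, 2.09], [-2.65, 2.65]. Speed limits (rad/s): [2.22, 2.22, 2.79, 2.79, 3.14, 3.14, 3.14].

INTERFACE

Orientations are given as [roll, pitch, yaw] about the fixed x, y, z axes, in that order (R = Rz(yaw) Ry(pitch) Rx(roll)).
In Python, from bench import robot gives the robot as it stands. The module is installed in compiled form; this text tells all that it offers.
- The arm moves only by the tool arm_command, never from a script. Its argument "commands" is a list that holds one entry, the list of rows, each a list of 5 numbers: the shift along the world's x, y, z in cm, then the turn about the world's z in degrees, then the finger opening in cm, from 0 to 8.54. In form: [[[x, y, z, turn, grip], ...]]. A call has exactly 8 rows; each row is the pose to reach, as a shift and turn from the pose measured when the call began; what a row does not reach only later rows make up. A row lasts 1/12 s, in which the tool goes at most 41.7 mm and 7.16 degrees, less where a joint would pass 70% of its speed; a pose out of reach is approached as far as the arm can. A call with a gripper value outside its range is refused whole. The fingers move at their own pace and stop on an object; "grip_force" is the grip in N (left out, the last holds). Time passes only in rows, so rows that repeat a pose let the fingers close, or fill a call up. It gives the time, the measured TCP pose, the force and the opening at its end, in the units of the state.
- robot.sense(): the state, without advancing time (a new reading comes with each control period).
- robot.grab_frame(name): name is "side" or "top" or "wrist"; returns a dict with "color" (480x640x3 uint8, red, green, blue), "fx", "fy", "cx", "cy" (pixels), "camera_from_world" (4x4, takes a point from world to camera coordinates). Camera axes: x right, y down, z forward; pixel columns grow to the right and rows downward; lengths in m; the calibration is good to about 2 mm. The wrist camera is an equidistant fisheye: a pixel r from the principal point sees the ray r / f radians off the axis. A picture is of the moment at which its call begins. There is no depth.
- robot.close_job(): hands the job in, once; it reports no verdict.
The state is a dict: "clock": time; "q": joint angles; "qvel": joint speeds; "tau": joint torques, N m; "tool_pos": TCP position; "tcp_rot": TCP orientation; "contact_force": force on the tool from outside, world axes, zero at the start; "moment": the same for the moment, N m; "finger_gap": finger opening in m.
Only numpy, scipy, OpenCV 4.12 (cv2) and the standard library are available. Lean on these libraries where they do the work, as an engineer would, in place of code of your own. Each camera call takes 0.05 s, during which the arm holds its last target. There are 200 camera calls.

## Working session

There is one attempt and no reset: what is moved stays moved. The work goes in short steps, Python scripts to look and compute and a tool call to move; the robot and the scene stay as the last step left them, time stands still between calls to the robot, and variables do not carry over. Pictures are saved under pics/ and viewed, about 8 in all and at most 12, crops included, and the job is handed in when it is done.

Besides the shell and the picture viewer there is one more tool, called after "Request:" as name([rows], argument=value, ...), one row to a line, values as JSON. arm_command: Moves the arm, as the interface text tells. Its arguments: {"type":"object","properties":{"commands":{"type":"array","items":{"type":"array","items":{"type":"array","items":{"type":"number"}}}},"grip_force":{"type":"number"}},"required":["commands"]}

```bash
mkdir -p pics; cat > h.py <<'E'
import numpy as np, cv2
from bench import robot
def snap(n,fn):
    f=robot.grab_frame(n); cv2.imwrite('pics/'+fn,f['color'][:,:,::-1]); np.savez('pics/'+fn+'.npz',**f); return f
def ray(f,u,v):
    T=np.array(f['camera_from_world']);R=T[:3,:3];c=-R.T@T[:3,3]
    return c,R.T@np.array([(u-f['cx'])/f['fx'],(v-f['cy'])/f['fy'],1])
def px(fn,u,v,z):
    c,d=ray(np.load('pics/'+fn+'.npz'),u,v); return (c+d*(z-c[2])/d[2])
def proj(fn,p):
    f=np.load('pics/'+fn+'.npz'); q=f['camera_from_world']@np.append(p,1); return q[0]/q[2]*f['fx']+f['cx'],q[1]/q[2]*f['fy']+f['cy']
E
python3 - <<'E'
from h import *
for n in('top','side'): f=snap(n,n+'0.png'); print(f['fx'],f['camera_from_world'])
print(robot.sense(),robot.grip_point_offset)
E
```

```text
530.5963551247887 [[ 2.73186649e-02 -9.99625998e-01  1.24691320e-03 -3.23903141e-02]
 [-9.83449999e-01 -2.71000503e-02 -1.79141528e-01  5.45750831e-01]
 [ 1.79108320e-01  3.66763057e-03 -9.83822524e-01  1.57319941e+00]
 [ 0.00000000e+00  0.00000000e+00  0.00000000e+00  1.00000000e+00]]
446.9691522181826 [[ 0.85993375 -0.51034118 -0.00811306 -0.50473555]
 [-0.31737761 -0.52220301 -0.7915652   0.20924307]
 [ 0.39973165  0.68326854 -0.61103086  0.9612378 ]
 [ 0.          0.          0.          1.        ]]
{'clock': 0.1, 'q': array([-1.29422455,  0.33383972,  0.03985997,  1.46618085, -0.01340237,
        1.34333721, -0.05850066]), 'qvel': array([ 0.00132067, -0.00123927,  0.00064538, -0.00179711, -0.0013306 ,
       -0.00194559, -0.00174656]), 'tau': array([ 4.35463182e-03, -6.60026979e+01,  1.37024850e+00, -4.06473935e+01,
        1.69136975e-02,  9.07705020e-03,  2.68506813e-05]), 'tool_pos': array([0.23838793, 0.60419669, 0.19751138]), 'tcp_rot': array([-3.14009619e+00,  9.30202564e-05,  2.76581679e+00]), 'contact_force': array([0.37633749, 0.21572132, 0.73313506]), 'moment': array([-0.03215994,  0.0052384 , -0.03164064]), 'finger_gap': 0.08520692320721163} -0.0187
```

View pics/top0.png

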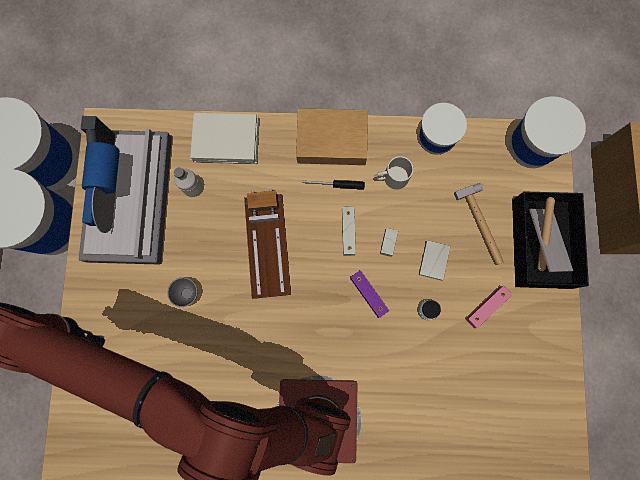

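View pics/side0.png

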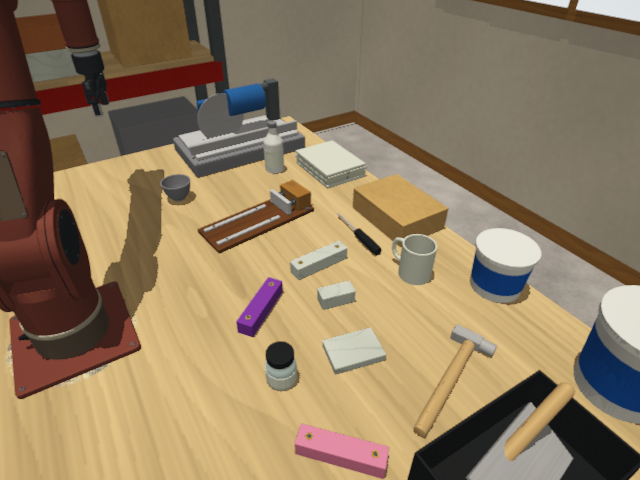

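The top view shows the bar at about (349,231) and the jig at about (267,245), with its stop near (264,212). I'll enlarge that area.

```bash
python3 - <<'E'
from h import *
i=cv2.imread('pics/top0.png')[187:302,235:370]; cv2.imwrite('pics/c1.png',cv2.resize(i,None,fx=5,fy=5,interpolation=cv2.INTER_CUBIC))
E
```

```text
(no output)
```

View pics/c1.png

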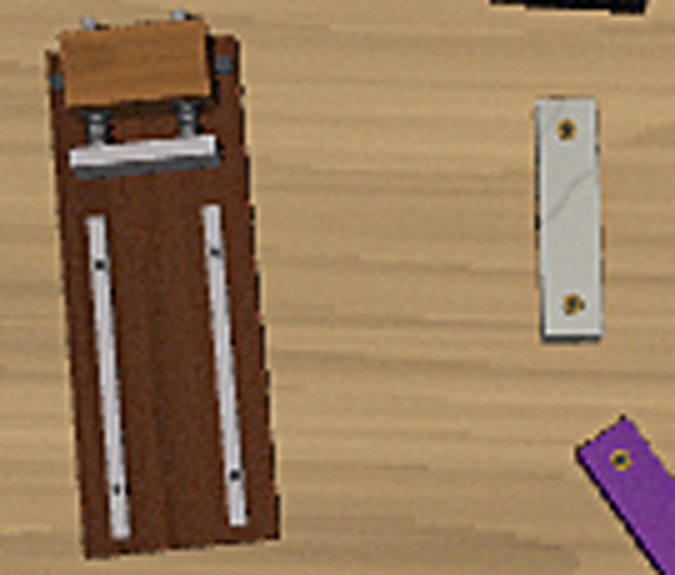

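The crop shows:
- **Bar top corners:** (536,100), (596,98), (602,332), (542,334).
- **Rail ends:** (95,216)–(120,538) on the left and (211,206)–(238,524) on the right.
- **Plate top front edge:** (71,167)–(217,155).
- **Board near corners:** (86,556) and (279,539).

```bash
cat >> h.py <<'E'
def P(u,v,z,s=5,ox=235,oy=187,fn='top0.png'): return px(fn,ox+(u+.5)/s-.5,oy+(v+.5)/s-.5,z)
E
python3 - <<'E'
from h import *
np.set_printoptions(precision=4,suppress=True)
def rep(n,a,b):
    d=b-a; print(n,a,b,'len',np.linalg.norm(d),'yaw',np.degrees(np.arctan2(d[1],d[0])))
b=[P(*c,.036) for c in((536,100),(596,98),(602,332),(542,334))]
rep('barL',b[3],b[0]);rep('barR',b[2],b[1]);rep('barfar',b[0],b[1]);print('bar c',sum(b)/4)
rep('ins',P(572,304,.036),P(566,129,.036))
L=[P(120,538,.017),P(95,216,.017)];R=[P(238,524,.017),P(211,206,.017)]
rep('railL',*L);rep('railR',*R);rep('rails mid',(L[0]+R[0])/2,(L[1]+R[1])/2)
p=[P(71,167,.053),P(217,155,.053)];rep('plate',p[1],p[0]);print('plate c',sum(p)/2)
n=[P(86,556,.012),P(279,539,.012)];rep('near edge',n[1],n[0]);print('near c',sum(n)/2)
k=[P(65,107,.06),P(211,97,.06)];print('block front c',sum(k)/2)
E
```

```text
barL [ 0.4945 -0.0634  0.036 ] [ 0.6416 -0.0563  0.036 ] len 0.14727839802396198 yaw 2.738717241863211
barR [ 0.4967 -0.1001  0.036 ] [ 0.6439 -0.0936  0.036 ] len 0.14731227539354355 yaw 2.506482657157136
barfar [ 0.6416 -0.0563  0.036 ] [ 0.6439 -0.0936  0.036 ] len 0.03740828781126988 yaw -86.45789770386966
bar c [ 0.5692 -0.0784  0.036 ]
ins [ 0.5136 -0.0814  0.036 ] [ 0.6236 -0.0754  0.036 ] len 0.11016681446883683 yaw 3.1087791659940516
railL [0.3642 0.1913 0.017 ] [0.5641 0.2172 0.017 ] len 0.20157457873188428 yaw 7.361109677422911
railR [0.3747 0.1196 0.017 ] [0.5725 0.145  0.017 ] len 0.19939132033021867 yaw 7.318562818945623
rails mid [0.3694 0.1555 0.017 ] [0.5683 0.1811 0.017 ] len 0.20048293571244316 yaw 7.339952081963046
plate [0.5974 0.139  0.053 ] [0.5875 0.2282 0.053 ] len 0.08972318645511544 yaw 96.39332495509588
plate c [0.5925 0.1836 0.053 ]
near edge [0.3666 0.0945 0.012 ] [0.353  0.2123 0.012 ] len 0.11855667494007596 yaw 96.59181426821955
near c [0.3598 0.1534 0.012 ]
block front c [0.6278 0.1882 0.06  ]
```

Request:
arm_command([
  [[33, -68, 0, 24.3, 8.5], [33, -68, 0, 24.3, 8.5], [33, -68, 0, 24.3, 8.5], [33, -68, 0, 24.3, 8.5], [33, -68, 0, 24.3, 8.5], [33, -68, 0, 24.3, 8.5], [33, -68, 0, 24.3, 8.5], [33, -68, 0, 24.3, 8.5]],
], grip_force=60)

```text
clock: 0.77
tool_pos: [0.3843, 0.3025, 0.1978]
tcp_rot: [-3.14, -0.0, -3.093]
contact_force: [0.7, -0.2, 0.8]
finger_gap: 0.0851
```

Request:
arm_command([
  [[18.5, -38, 0, 0, 8.5], [18.5, -38, 0, 0, 8.5], [18.5, -38, 0, 0, 8.5], [18.5, -38, 0, 0, 8.5], [18.5, -38, 0, 0, 8.5], [18.5, -38, 0, 0, 8.5], [18.5, -38, 0, 0, 8.5], [18.5, -38, 0, 0, 8.5]],
])

```text
clock: 1.43
tool_pos: [0.5297, 0.0027, 0.1978]
tcp_rot: [-3.14, -0.0, -3.093]
contact_force: [0.9, 0.8, -0.3]
finger_gap: 0.0849
```

Request:
arm_command([
  [[5, -10, -3, 0, 8.5], [5, -10, -6, 0, 8.5], [5, -10, -8, 0, 8.5], [5, -10, -8, 0, 8.5], [5, -10, -8, 0, 8.5], [5, -10, -8, 0, 8.5], [5, -10, -8, 0, 8.5], [5, -10, -8, 0, 8.5]],
])

```text
clock: 2.1
tool_pos: [0.5804, -0.0958, 0.1192]
tcp_rot: [-3.141, 0.002, -3.091]
contact_force: [0.3, -0.3, 0.2]
finger_gap: 0.085
```

Request:
arm_command([
  [[-1.1, 1.8, -3, 0, 8.5], [-1.1, 1.8, -4, 0, 8.5], [-1.1, 1.8, -4, 0, 8.5], [-1.1, 1.8, -4, 0, 8.5], [-1.1, 1.8, -4, 0, 8.5], [-1.1, 1.8, -4, 0, 8.5], [-1.1, 1.8, -4, 0, 8.5], [-1.1, 1.8, -4, 0, 8.5]],
])

```text
clock: 2.77
tool_pos: [0.5698, -0.0782, 0.0798]
tcp_rot: [-3.141, 0.003, -3.092]
contact_force: [-0.4, -0.2, 0.4]
finger_gap: 0.085
```

```bash
python3 - <<'E'
from h import *
f=snap('wrist','w1.png'); print(robot.sense()['tool_pos'],f['fx'],f['cx'],f['cy'])
T=f['camera_from_world']
def fe(p):
    q=T@np.append(p,1); th=np.arctan2(np.hypot(*q[:2]),q[2]); r=th*f['fx']/np.hypot(*q[:2]); return q[0]*r+f['cx'],q[1]*r+f['cy']
for z in(.036,): 
  for p in((.4945,-.0634),(.6416,-.0563),(.6439,-.0936),(.4967,-.1001)): print(np.round(fe(np.array([*p,z]))))
E
```

```text
[ 0.5697112 -0.0781413  0.0796108] 371.64829954431775 319.5624020383478 243.5510025815233
[351. 132.]
[345. 354.]
[291. 355.]
[288. 132.]
```

View pics/w1.png

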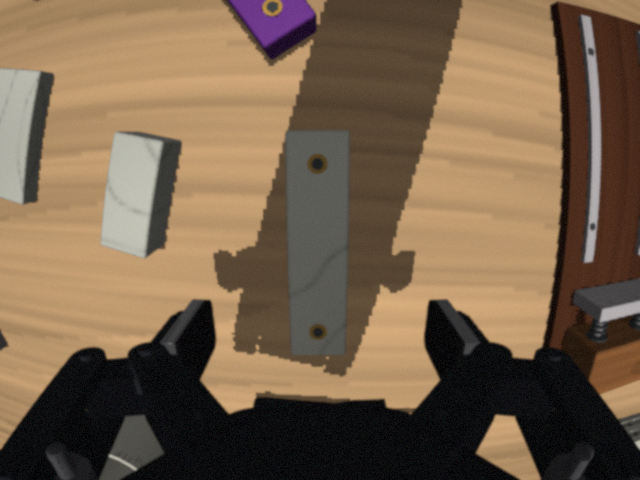

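The wrist view shows the bar's corners at (288,130), (349,131), (346,355) and (291,355), within 2 px of the prediction. Both fingers stand clear of it, so I'll descend and grip.

Request:
arm_command([
  [[0, 0, -2.5, 0, 8.5], [0, 0, -4.5, 0, 8.5], [0, 0, -6, 0, 8.5], [0, 0, -6.8, 0, 8.5], [0, 0, -6.9, 0, 8.5], [0, 0, -6.9, 0, 6], [0, 0, -6.9, 0, 3], [0, 0, -6.9, 0, 3]],
], grip_force=70)

```text
clock: 3.48
tool_pos: [0.5706, -0.0782, 0.0117]
tcp_rot: [-3.141, 0.004, -3.092]
contact_force: [0.1, -0.1, -0.6]
finger_gap: 0.0511
```

Request:
arm_command([
  [[0, 0, 0, 0, 3], [0, 0, 0, 0, 3], [0, 0, 0, 0, 3], [0, 0, 0, 0, 3], [0, 0, 0, 0, 3], [0, 0, 0, 0, 3], [0, 0, 0, 0, 3], [0, 0, 0, 0, 3]],
])

```text
clock: 4.15
tool_pos: [0.5705, -0.0783, 0.0117]
tcp_rot: [-3.141, 0.004, -3.092]
contact_force: [0.5, -1.3, 0.1]
finger_gap: 0.03
```

The gap reads 30 mm, less than the bar's 38 mm width. I'll look before going on.

```bash
python3 - <<'E'
from h import *
snap('wrist','w2.png'); snap('side','s2.png')
a=cv2.imread('pics/w2.png'); b=cv2.imread('pics/s2.png')[180:340,230:430]
cv2.imwrite('pics/c2.png',np.hstack([cv2.resize(a,(400,300)),cv2.resize(b,(375,300),interpolation=cv2.INTER_CUBIC)]))
E
```

```text
(no output)
```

View pics/c2.png

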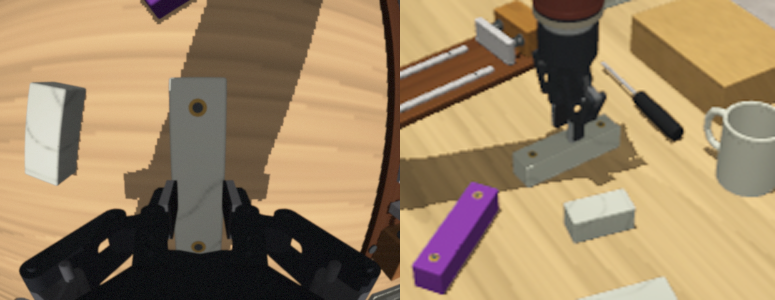

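```bash
python3 - <<'E'
from h import *
b=cv2.imread('pics/s2.png')[200:290,280:360]; a=cv2.imread('pics/w2.png')[100:420,180:460]
cv2.imwrite('pics/c3.png',np.hstack([cv2.resize(b,(480,540),interpolation=cv2.INTER_CUBIC),cv2.resize(a,None,fx=1.1,fy=540/320)]))
E
```

```text
(no output)
```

View pics/c3.png

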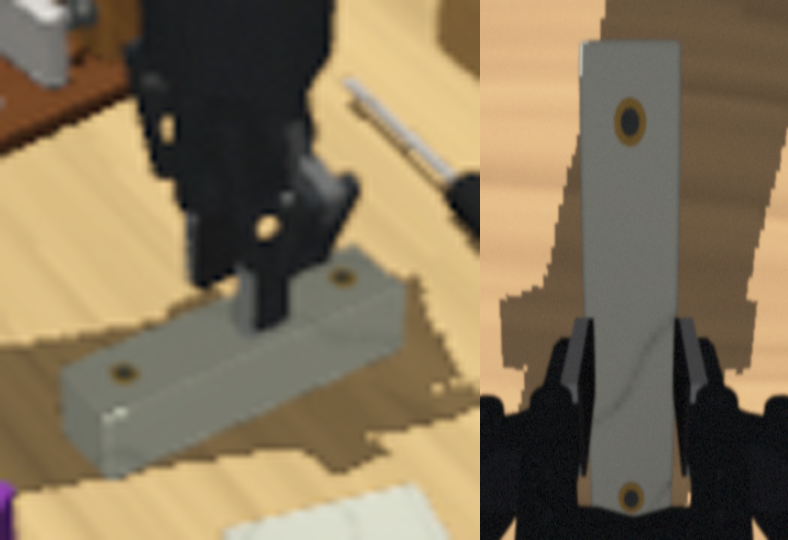

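The near fingertip seems to meet the bar at its top edge. I'll command a full close to see whether the fingers are really stopped by the bar.

Request:
arm_command([
  [[0, 0, 0, 0, 2], [0, 0, 0, 0, 2], [0, 0, 0, 0, 2], [0, 0, 0, 0, 2], [0, 0, 0, 0, 2], [0, 0, 0, 0, 2], [0, 0, 0, 0, 2], [0, 0, 0, 0, 2]],
])

```text
clock: 4.92
tool_pos: [0.5705, -0.0782, 0.0117]
tcp_rot: [-3.141, 0.004, -3.092]
contact_force: [-1.0, -0.9, 0.0]
finger_gap: 0.0201
```

```bash
python3 - <<'E'
from h import *
f=snap('wrist','w3.png'); snap('side','s3.png'); s=robot.sense(); print(s['tool_pos'],s['tcp_rot'],s['finger_gap'])
t=s['tool_pos']
print('side tcp',proj('s3.png',t),'tips at 10mm each side',proj('s3.png',t+[0,-.01,0]),proj('s3.png',t+[0,.01,0]),'z.036',proj('s3.png',[t[0],t[1]-.01,.036]))
T=f['camera_from_world']; print(np.linalg.inv(T)[:3,3])
def fe(p):
    q=T@np.append(p,1); th=np.arctan2(np.hypot(*q[:2]),q[2]); r=th*f['fx']/np.hypot(*q[:2]); return np.round([q[0]*r+f['cx'],q[1]*r+f['cy']])
print('wrist corners',[fe(np.array([*p,.036])) for p in((.4945,-.0634),(.6416,-.0563),(.6439,-.0936),(.4967,-.1001))],'tcp',fe(t))
a=cv2.imread('pics/w3.png')[90:410,180:460]; b=cv2.imread('pics/s3.png')[200:290,280:360]
cv2.imwrite('pics/c4.png',np.hstack([cv2.resize(b,None,fx=6,fy=6,interpolation=cv2.INTER_CUBIC),cv2.resize(a,(308,540))]))
E
```

```text
[ 0.57050967 -0.07824783  0.01168505] [-3.14106995  0.00421289 -3.09174157] 0.020265456801006408
side tcp (np.float64(318.144427551656), np.float64(260.46869094677305)) tips at 10mm each side (np.float64(320.2397273810662), np.float64(262.69345975235007)) (np.float64(316.0743435911424), np.float64(258.27069610344205)) z.036 (np.float64(320.3248085280538), np.float64(255.26981170213105))
[ 0.50158926 -0.08152939  0.18662411]
wrist corners [array([365., 126.]), array([353., 420.]), array([283., 421.]), array([274., 127.])] tcp [319. 280.]
```

View pics/c4.png

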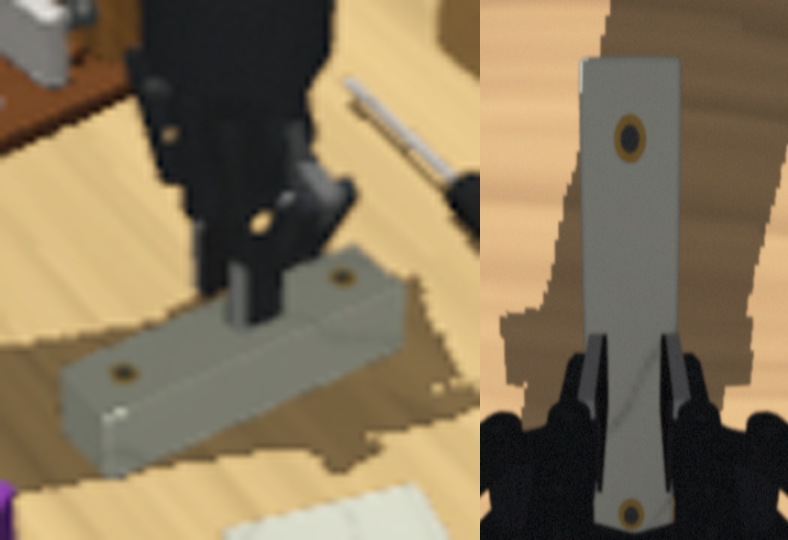

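The crop shows both fingertips ending on or above the bar's top face: near tip at (318,254) in the side view, (294,288) in the wrist view. The reported TCP height of 12 mm doesn't fit that, so I'll triangulate the tip.

```bash
python3 - <<'E'
from h import *
np.set_printoptions(precision=4,suppress=True)
def fray(fn,u,v):
    f=np.load(fn);T=f['camera_from_world'];R=T[:3,:3];d=np.array([u-f['cx'],v-f['cy']]);r=np.hypot(*d);th=r/f['fx']
    return -R.T@T[:3,3],R.T@np.array([*(d/r*np.sin(th)),np.cos(th)])
def tri(a,b):
    (c1,d1),(c2,d2)=a,b; t=np.linalg.lstsq(np.c_[d1,-d2],c2-c1,rcond=None)[0]; p,q=c1+t[0]*d1,c2+t[1]*d2; return (p+q)/2,np.linalg.norm(p-q)
g=np.load('pics/s3.png.npz')
print('inner',tri(ray(g,318,254),fray('pics/w3.png.npz',294.5,288.5)))
print('outer',tri(ray(g,321.7,254.7),fray('pics/w3.png.npz',277.3,288.5)))
# inner tip edges in w1 (open, gap 85): depth plane where separation is 85 mm
for fn,l,r,gap in(('w1',(214,303),(427,303),.085),('w3',(294.5,288.5),(347,288.5),.0203)):
    c,d1=fray(f'pics/{fn}.png.npz',*l);_,d2=fray(f'pics/{fn}.png.npz',*r); d1=d1/-d1[2];d2=d2/-d2[2]
    h=gap/np.linalg.norm(d1-d2); print(fn,'tip z',c[2]-h,'mid',c+h*(d1+d2)/2)
E
```

```text
inner (array([ 0.5627, -0.0889,  0.0436]), np.float64(0.0011117826003636993))
outer (array([ 0.5659, -0.0967,  0.0438]), np.float64(0.006394294754092349))
w1 tip z 0.12372219996973038 mid [ 0.5627 -0.0778  0.1237]
w3 tip z 0.054032081835062445 mid [ 0.5572 -0.0781  0.054 ]
```

Two estimates put the real fingertips about 30–40 mm above the reported TCP, so the fingers closed in the air over the bar. I'll reopen, go lower by that amount while watching the force, and close again.

Request:
arm_command([
  [[0, 0, 0, 0, 8.5], [0, 0, 0, 0, 8.5], [0, 0, 0, 0, 8.5], [0, 0, 0, 0, 8.5], [0, 0, 0, 0, 8.5], [0, 0, 0, 0, 8.5], [0, 0, 0, 0, 8.5], [0, 0, 0, 0, 8.5]],
])

```text
clock: 5.68
tool_pos: [0.5705, -0.0782, 0.0117]
tcp_rot: [-3.141, 0.004, -3.092]
contact_force: [0.0, -0.1, 0.7]
finger_gap: 0.0848
```

Request:
arm_command([
  [[0, 0, -0.5, 0, 8.5], [0, 0, -1, 0, 8.5], [0, 0, -1.5, 0, 8.5], [0, 0, -2, 0, 8.5], [0, 0, -2.4, 0, 8.5], [0, 0, -2.8, 0, 8.5], [0, 0, -3.0, 0, 8.5], [0, 0, -3.0, 0, 8.5]],
])

```text
clock: 6.35
tool_pos: [0.5702, -0.0782, -0.0189]
tcp_rot: [-3.141, 0.003, -3.092]
contact_force: [-0.1, 1.2, 0.3]
finger_gap: 0.0851
```

Request:
arm_command([
  [[0, 0, 0, 0, 6], [0, 0, 0, 0, 4.5], [0, 0, 0, 0, 3.5], [0, 0, 0, 0, 3], [0, 0, 0, 0, 3], [0, 0, 0, 0, 3], [0, 0, 0, 0, 3], [0, 0, 0, 0, 3]],
])

```text
clock: 7.02
tool_pos: [0.5707, -0.0787, -0.0182]
tcp_rot: [-3.141, 0.004, -3.092]
contact_force: [-2.0, -1.7, 5.7]
finger_gap: 0.0366
```

The fingers now stop on the bar at 36.6 mm. I'll lift.

Request:
arm_command([
  [[0, 0, 0.3, 0, 3], [0, 0, 1, 0, 3], [0, 0, 2, 0, 3], [0, 0, 3.5, 0, 3], [0, 0, 5, 0, 3], [0, 0, 6.5, 0, 3], [0, 0, 8, 0, 3], [0, 0, 8, 0, 3]],
], grip_force=80)

```text
clock: 7.68
tool_pos: [0.5725, -0.0789, 0.0651]
tcp_rot: [-3.141, 0.009, -3.092]
contact_force: [0.8, -0.6, -5.1]
finger_gap: 0.0366
```

```bash
python3 - <<'E'
from h import *
snap('side','s4.png'); snap('wrist','w4.png'); s=robot.sense(); print(s['tool_pos'],s['contact_force'],s['moment'],s['finger_gap'])
print(proj('s4.png',s['tool_pos']))
a=cv2.imread('pics/w4.png'); b=cv2.imread('pics/s4.png')[150:280,265:375]
cv2.imwrite('pics/c5.png',np.hstack([cv2.resize(b,None,fx=4,fy=4,interpolation=cv2.INTER_CUBIC),a[:,150:490][:520] if 0 else cv2.resize(a[60:460,170:470],(352,520))]))
E
```

```text
[ 0.57083527 -0.07848306  0.06212953] [-0.1333194  -0.21066915 -6.49240464] [ 0.0344641  -0.01099961 -0.00799422] 0.03635310335289299
(np.float64(318.42674022425285), np.float64(244.88495938675))
```

View pics/c5.png

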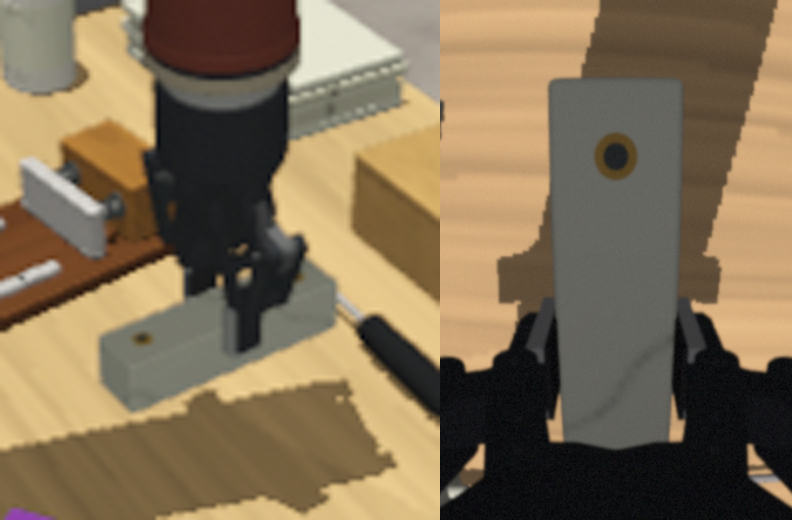

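The bar hangs level in the grip and weighs about 6.5 N. The fingertips, near (240,351) in the crop, sit only about 5 mm above its underside. That is close to the 5 mm rail height, so I'll set it down and regrip 6 mm higher.

Request:
arm_command([
  [[0, 0, -3, 0, 3], [0, 0, -5.5, 0, 3], [0, 0, -7, 0, 3], [0, 0, -7.7, 0, 3], [0, 0, -8.0, 0, 3], [0, 0, -8.0, 0, 3], [0, 0, -8.0, 0, 4.5], [0, 0, -8.0, 0, 6]],
])

```text
clock: 8.45
tool_pos: [0.5716, -0.0786, -0.0173]
tcp_rot: [-3.141, 0.007, -3.092]
contact_force: [-0.1, -0.5, 0.2]
finger_gap: 0.0555
```

Request:
arm_command([
  [[0, 0, 0, 0, 6], [0, 0, 0.6, 0, 6], [0, 0, 0.6, 0, 6], [0, 0, 0.6, 0, 4], [0, 0, 0.6, 0, 3], [0, 0, 0.6, 0, 3], [0, 0, 0.6, 0, 3], [0, 0, 0.6, 0, 3]],
])

```text
clock: 9.12
tool_pos: [0.572, -0.0784, -0.0106]
tcp_rot: [-3.141, 0.008, -3.092]
contact_force: [-3.2, 0.9, 9.0]
finger_gap: 0.0363
```

Request:
arm_command([
  [[0, 0, 0.3, 0, 3], [0, 0, 1.5, 0, 3], [0, 0, 3, 0, 3], [0, 0, 5, 0, 3], [0, 0, 7, 1, 3], [-1, 2.5, 8, 2, 3], [-1.9, 5.5, 8, 3, 3], [-2.8, 8.5, 8, 4.4, 3]],
])

```text
clock: 9.78
tool_pos: [0.5437, 0.0066, 0.0705]
tcp_rot: [-3.141, 0.009, -3.017]
contact_force: [1.1, 0.2, -7.1]
finger_gap: 0.036
```

Request:
arm_command([
  [[-1, 3.5, 0, 0, 3], [-2, 7, 0, 0, 3], [-3, 10.5, 0, 0, 3], [-3.8, 13.5, 0, 0, 3], [-4.2, 15.5, 0, 0, 3], [-4.4, 16.6, 0, 0, 3], [-4.4, 16.6, 0, 0, 3], [-4.4, 16.6, 0, 0, 3]],
])

```text
clock: 10.45
tool_pos: [0.4997, 0.172, 0.0706]
tcp_rot: [-3.14, 0.008, -3.016]
contact_force: [-0.2, -1.4, -6.4]
finger_gap: 0.0359
```

Request:
arm_command([
  [[0, 0, -1.5, 0, 3], [0, 0, -3, 0, 3], [0, 0, -4.2, 0, 3], [0, 0, -4.9, 0, 3], [0, 0, -4.9, 0, 3], [0, 0, -4.9, 0, 3], [0, 0, -4.9, 0, 3], [0, 0, -4.9, 0, 3]],
])

```text
clock: 11.12
tool_pos: [0.5003, 0.1721, 0.0224]
tcp_rot: [-3.141, 0.01, -3.016]
contact_force: [-1.2, -0.6, -5.5]
finger_gap: 0.0362
```

```bash
python3 - <<'E'
from h import *
snap('side','s5.png'); snap('wrist','w5.png'); s=robot.sense(); print(s['tool_pos'],s['contact_force'])
a=cv2.imread('pics/w5.png'); b=cv2.imread('pics/s5.png')[150:260,190:320]
cv2.imwrite('pics/c6.png',np.hstack([cv2.resize(b,(400,338),interpolation=cv2.INTER_CUBIC),cv2.resize(a[40:378,120:520],(400,338))]))
E
```

```text
[0.50012314 0.17223989 0.0222519 ] [ 0.38654597 -0.06848813 -5.40486089]
```

View pics/c6.png

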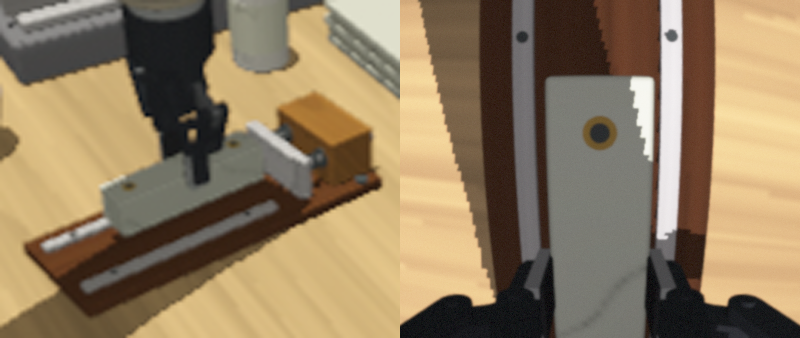

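The bar is centred and parallel in the lane: rail inner edges at x 534 and 660, bar centre at 600. The plate still stands clear ahead of it. I'll lower it onto the board.

Request:
arm_command([
  [[0, 0, -0.5, 0, 3], [0, 0, -1, 0, 3], [0, 0, -1.4, 0, 3], [0, 0, -1.7, 0, 3], [0, 0, -1.9, 0, 3], [0, 0, -2.0, 0, 3], [0, 0, -2.1, 0, 3], [0, 0, -2.1, 0, 3]],
])

```text
clock: 11.88
tool_pos: [0.5001, 0.1722, 0.0014]
tcp_rot: [-3.141, 0.009, -3.016]
contact_force: [-1.7, -0.7, -2.7]
finger_gap: 0.0355
```

Request:
arm_command([
  [[0, 0, -0.1, 0, 3], [0, 0, -0.1, 0, 3], [0.4, 0.05, -0.1, 0, 3], [0.8, 0.1, -0.1, 0, 3], [1.2, 0.15, -0.1, 0, 3], [1.5, 0.19, -0.1, 0, 3], [1.5, 0.19, -0.1, 0, 3], [1.5, 0.19, -0.1, 0, 3]],
])

```text
clock: 12.55
tool_pos: [0.5141, 0.1746, 0.0013]
tcp_rot: [3.141, 0.007, -3.016]
contact_force: [-10.4, -0.8, 13.2]
finger_gap: 0.0362
```

Request:
arm_command([
  [[0, 0, 0.08, 0, 3], [0, 0, 0.08, 0, 3], [0.3, 0.04, 0.08, 0, 3], [0.3, 0.04, 0.08, 0, 3], [0.3, 0.04, 0.08, 0, 3], [0.3, 0.04, 0.08, 0, 3], [0.3, 0.04, 0.08, 0, 3], [0.3, 0.04, 0.08, 0, 3]],
])

```text
clock: 13.22
tool_pos: [0.517, 0.1749, 0.0021]
tcp_rot: [3.141, 0.007, -3.016]
contact_force: [-0.7, 0.4, -5.9]
finger_gap: 0.0364
```

Request:
arm_command([
  [[0.2, 0.03, -0.02, 0, 3], [0.4, 0.05, -0.02, 0, 3], [0.6, 0.08, -0.02, 0, 3], [0.8, 0.1, -0.02, 0, 3], [0.9, 0.11, -0.02, 0, 3], [0.9, 0.11, -0.02, 0, 3], [0.9, 0.11, -0.02, 0, 3], [0.9, 0.11, -0.02, 0, 3]],
])

```text
clock: 13.88
tool_pos: [0.5257, 0.176, 0.0017]
tcp_rot: [3.141, 0.006, -3.016]
contact_force: [-3.5, 0.4, -4.6]
finger_gap: 0.036
```

Request:
arm_command([
  [[0.15, 0.02, -0.01, 0, 3], [0.3, 0.04, -0.02, 0, 3], [0.45, 0.06, -0.03, 0, 3], [0.6, 0.08, -0.03, 0, 3], [0.75, 0.09, -0.03, 0, 3], [0.77, 0.1, -0.03, 0, 3], [0.77, 0.1, -0.03, 0, 3], [0.77, 0.1, -0.03, 0, 3]],
])

```text
clock: 14.55
tool_pos: [0.5319, 0.1768, 0.0014]
tcp_rot: [3.141, 0.003, -3.016]
contact_force: [-10.6, -0.9, 3.6]
finger_gap: 0.0358
```

```bash
python3 - <<'E'
from h import *
f=snap('side','s6.png'); snap('top','t6.png'); F=[]
for _ in range(4): robot.grab_frame('top'); s=robot.sense(); F.append(s['contact_force'])
print(s['tool_pos'],s['tcp_rot'],np.mean(F,0),s['moment'])
b=f['color'][150:260,190:320,::-1]; a=cv2.imread('pics/t6.png')[180:300,230:310]
cv2.imwrite('pics/c7.png',np.hstack([cv2.resize(b,(480,406),interpolation=cv2.INTER_CUBIC),cv2.resize(a,(271,406),interpolation=cv2.INTER_CUBIC)]))
E
```

```text
[0.53188102 0.17679321 0.00142966] [ 3.14125657  0.00330848 -3.01575145] [-10.91680618  -1.75278237   3.84004043] [-0.33484598  2.20311569  0.1108696 ]
```

View pics/c7.png

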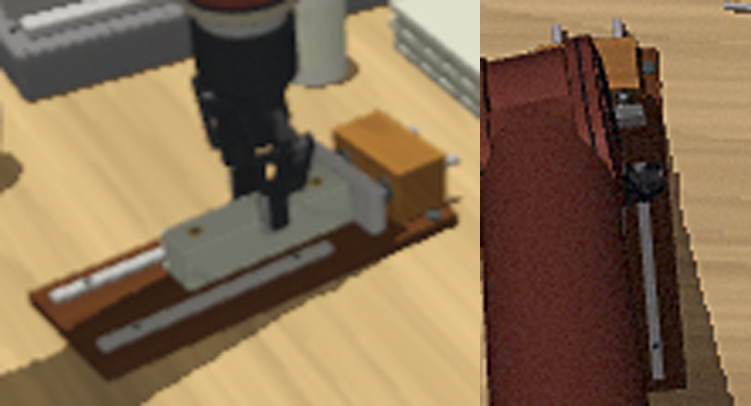

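The bar sits between the rails with its end on the plate, and the rods now stick out behind the block. I'll measure the plate's travel in an enlarged before/after crop.

```bash
python3 - <<'E'
from h import *
for i in('side0','s6'):
    pass
a=[cv2.resize(cv2.imread(f'pics/{i}.png')[180:220,265:320],None,fx=7,fy=7,interpolation=cv2.INTER_CUBIC) for i in('side0','s6')]
cv2.imwrite('pics/c8.png',np.vstack(a))
ux=np.array([.992,.126,0]);uy=np.array([-.126,.992,0]);o=np.array([.5184,.1746,0])
for d in(0,.006,.012,.024):
    print(d,[np.round((np.array(proj('s6.png',o+(x+d)*ux-.045*uy+[0,0,.053]))-[265,180])*7+3) for x in(.075,.087)])
print('block',np.round((np.array(proj('s6.png',o+.111*ux-.045*uy+[0,0,.06]))-[265,180])*7+3))
E
```

```text
0 [array([151., 164.]), array([175., 154.])]
0.006 [array([163., 159.]), array([187., 149.])]
0.012 [array([175., 154.]), array([199., 144.])]
0.024 [array([199., 144.]), array([222., 134.])]
block [222. 119.]
```

View pics/c8.png

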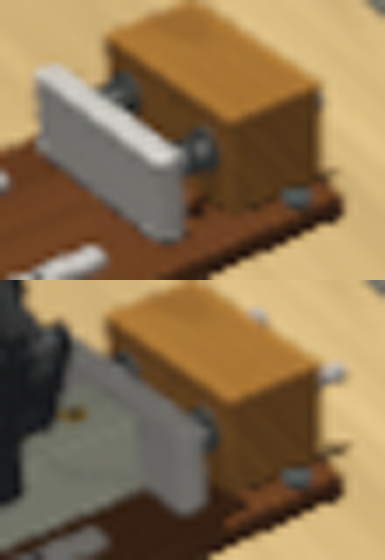

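The plate's near corner moved from (185,155) to (207,152), and its foot from (180,240) to (203,230). By projection (24 px for 12 mm) that is about 11–11.5 mm, close to half travel, and the gap behind it is still clearly open. I'll hand in with the push held.

```bash
python3 - <<'E'
from h import *
s=robot.sense(); print(s['clock'],s['tool_pos'],s['contact_force'],s['finger_gap']); print(robot.close_job())
E
```

```text
14.85 [0.53188102 0.17679321 0.00142966] [-11.40504151  -2.7418564    3.32452453] 0.03571388371205282
the job is handed in; nothing more can be done
None
```

The bar lies on the jig board between the rails, with its end against the stop plate. I handed the job in at 14.9 s with the arm still gripping and pushing.

**Last checks**
- **Plate travel:** about 11–11.5 mm of 24 from the before/after side view, which is roughly 9 N of spring force. Tool travel after contact gave about 10.7 mm. The gap to the backing block is still open.
- **Force:** the wrist read about 11 N along the push. That is a little above the spring's share, because I also press the bar down on the board with about 10 N and it drags.
- **Fit:** the bar's turn is within about 0.5° of the jig's, and it sat about 1 mm off the lane centre when I checked just before lowering it.
- **Other things:** nothing was seen or felt to be disturbed in the views I took. I did not re-measure the other pieces, and the arm hides part of the last top view.

**What disagreed**
- The reported TCP height did not match the real fingertips, which were about 30 mm higher by triangulation.
- My first grip therefore closed in the air above the bar, without touching it. I corrected for the offset, then gripped again 6 mm higher so the fingers would clear the rails.
- The finger gap read about 36 mm on the 38 mm bar.

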